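# Stand the toppled file back in its row

### The job

The loose file at the end of the row has tipped over onto the marble bookend. Push it back up with the fingers until it stands upright by itself, leaving the bookend where it is meanwhile; then push the bookend along the desk, square behind the file, until file and bookend stand snug against the end of the row. Only push: lift nothing off the desk, and leave the other things alone.

Things in the scene. Friction and masses are not known exactly. Their poses are not given: they have to be found in the camera images.
- rack: Steel desk rack packed with three upright blue lever-arch files, fixed: in all 170 mm deep (x), 240 wide (y), 218 high. Origin: centre of its underside on the desk; x points away from the labelled spines, y along the row, z up. The end face that the loose file belongs against is at y = -120 mm in this frame.
- file: Loose blue lever-arch file, 0.35 to 0.6 kg, a rigid block 165 mm deep (own x), 78 thick (y), 215 tall (z). Origin: centre of its underside; x parallel to the rack's x. At the start it leans 39 deg to the rack's -y side: its lower -y edge on the desk, its -y face on the bookend's top edge, the last 125 of that face overhanging. Within 20 deg of upright it falls upright by itself and stands.
- bookend: Loose marble block, 0.65 to 0.9 kg, 90 mm deep (x), 50 thick (y), 70 high, standing on the rack's -y side of the file, 55 from the file's lower edge. Origin: centre of its underside, axes parallel to the rack's. It slides along the desk under 3 to 9 N and does not tip if pushed lower than 30 mm up.
- sanitiser: Bystander, loose: clear hand-sanitiser bottle, 56 across and 150 tall. Origin: centre of its underside, z up.
- jar: Bystander, loose: white specimen jar, 52 across and 60 tall. Origin: centre of its underside, z up.
- stamp: Bystander, loose: wooden rubber stamp, 40 across the foot and 70 tall. Origin: centre of its underside, z up.
- mug: Bystander, loose: white mug, 78 across (plus handle) and 90 tall. Origin: centre of its underside, z up.
- stapler: Bystander, loose: black stapler, 125 x 34 x 50 tall. Origin: centre of its underside, z up.
- tape: Bystander, loose: roll of clear tape lying flat, 80 across and 24 tall. Origin: centre of its underside, z up.
Things that resemble listed ones, but are neither listed nor needed, are in the scene too. What is shaped like the file but purple or yellow is not meant.

How it is judged:
By the outcome, as a careful person would: the job done as asked, in the order asked, and still so for the second after the job is handed in, with the robot touching nothing.
It also fails if it takes over 50 s, if anything falls off the work surface, if the arm or the gripper's body presses on something with over 40 N, if the wrist force passes 120 N, or if a joint passes its speed limit or range.

### The arm

A 6-joint arm with a two-finger parallel gripper is mounted at the origin on the work surface. World frame = base frame: x ahead of the robot, y to its left, z up, the work surface at z = 0. Lengths are in m, angles in rad, forces in N, time in s.
With the tool pointing down it reaches from about 0.4 to 0.825 m from the base axis. Payload 7 kg.
Tool frame: the origin (TCP) lies at the very end of the fingers, on their centre line; the grasp point (between the pads) lies 19 mm behind it (robot.pinch_z is the distance from the TCP to the grasp point, in m); z points along the fingers, y is the line along which they close (so a half turn about z gives the same grasp; the last joint's range is limited). The gripper opens to 85 mm and grips with 20 to 120 N. Pads are 22 mm wide; open, the fingers measure 114 mm over their backs; the gripper's body (76 mm by 85 mm) begins 54 mm behind the grasp point. The pads swing forward as they close: fully open they stand 13 mm farther back than shut.
Start: joints at [1.575, 0.359, 0.012, 0, -1.224, -0.288], TCP at [0.189, 0.648, 0.231] pointing down, gripper open.
Joint ranges: [-3.07, 3.07], [-1.43, 2.12], [-1.02, 1.25], [-3.03, 1.67], [-3.05, -0], [-3.03, 3.03]. Speed limits (rad/s): [2.39, 2.39, 3.01, 3.14, 3.14, 3.14].

### API

Orientations are given as a unit quaternion [w, x, y, z].
In Python, from rig import robot, hand, kin, status, vision, ticket gives the robot as it stands. Calls block until the motion is done:
- robot.movep(position, orientation): joint-space move of the TCP to a pose.
- robot.move_straight(position, frame=None, velocity=0.15, max_force=None): straight line of the TCP; frame=None keeps the orientation; velocity is the mean speed in m/s. With max_force (N) it stops when the force on the tool has changed by that much, and returns True; else False.
- robot.set_joints(angles): joint-space move.
- hand.set_gripper(opening, newtons=None): finger opening in m; newtons is the grip in N (None keeps the last); returns when the fingers have stopped.
- robot.wait(seconds).
- kin.ik(position, orientation): joint angles nearest the present ones, or None.
- status.observe(): the state.
- vision.read_camera(name): name is "scene" or "side" or "wrist"; returns a dict with "frame" (384x512x3 uint8, red, green, blue), "range_z" (384x512 float32, m along the optical axis (not along the pixel's ray), 0 where there is no reading), "camera_matrix" (3x3 intrinsics, pixels), "R" (3x3) and "t" (3): a world point X has camera coordinates R X + t. Camera axes: x right, y down, z forward; pixel columns grow to the right and rows downward; lengths in m; the calibration is good to about 2 mm. A picture is of the moment at which its call begins.
A pose or a line that the arm cannot do raises robot.MotionError and nothing moves.
- ticket.sign_off(): hands the job in; it is judged then, once.
The state is a dict: "t": time; "joint_pos": joint angles; "dq": joint speeds; "effort": joint torques, N m; "tcp_pos": TCP position; "orientation": TCP orientation; "contact_force": force on the tool from outside, world axes, zero at the start; "wrist_torque": the same for the moment, N m; "finger_gap": finger opening in m; "finger_force": force on a finger pad.
Only numpy, scipy, OpenCV 4.12 (cv2) and the standard library are available. Lean on these libraries where they do the work, as an engineer would, in place of code of your own. Each camera call takes 0.05 s, during which the arm holds its last target. There are 200 camera calls.

## Working session

There is one attempt and no reset: what is moved stays moved. The work goes in short steps, each a Python script; the robot and the scene stay as the last script left them, time stands still between calls to the robot, and variables do not carry over. Pictures are saved under pics/ and viewed, at most 10 in all, crops included, and the job is handed in when it is done.

```bash
mkdir -p pics; ls; python3 - <<'E'
from rig import robot, hand, kin, status, vision, ticket
import cv2,numpy as np
for n in ["scene","side"]:
    d=vision.read_camera(n); cv2.imwrite(f"pics/{n}0.png",d["frame"][:,:,::-1])
    np.savez(f"{n}0.npz",**d)
    print(n,(-d["R"].T@d["t"]).round(3))
s=status.observe(); print(s["t"],s["orientation"],s["tcp_pos"])
E
```

```text
pics
scene [ 0.559 -0.44   1.419]
side [ 0.441 -0.556  0.957]
0.1 [ 7.40673831e-04  9.89943544e-01 -1.41461051e-01 -3.72235586e-05] [0.18890489 0.64758404 0.23046445]
```

View pics/scene0.png

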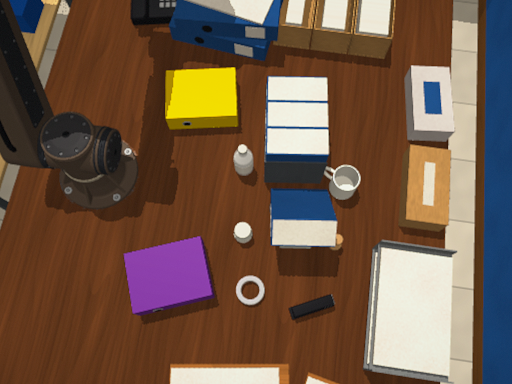

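View pics/side0.png

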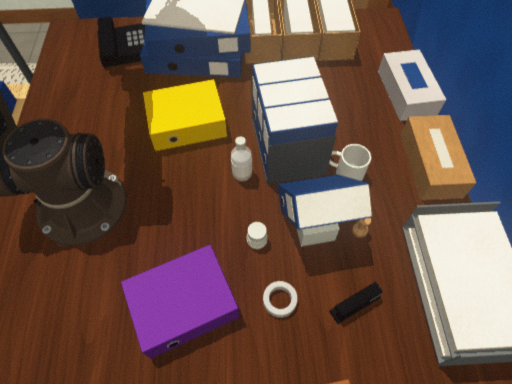

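The scene view shows the rack at about (297,130), with the file leaning at (303,215) onto the bookend below it. The stamp is at (337,241), the jar at (243,232), the mug at (345,182) and the tape at (250,290). In the side view the bookend's visible face is at (318,234) and the stamp is at (362,228).

```bash
cat > h.py <<'E'
import numpy as np, cv2
def cloud(d):
    K=d["camera_matrix"];z=d["range_z"];v,u=np.mgrid[:z.shape[0],:z.shape[1]]
    P=np.stack([(u-K[0,2])/K[0,0]*z,(v-K[1,2])/K[1,1]*z,z],-1)
    W=(P-d["t"])@d["R"]; W[z==0]=np.nan
    return W
def rect(Q):
    r=cv2.minAreaRect((Q[:,:2]*1000).astype(np.float32)); return np.round(r[0]+r[1]+(r[2],),1)
E
python3 - <<'E'
from h import *
W={n:cloud(np.load(n+"0.npz")) for n in("scene","side")}
S,D=W["scene"],W["side"]
for n,A in W.items():
    print(n)
    for nm,(u,v) in dict(scene=dict(rack=(297,140),rack2=(297,85),desk=(230,200),jar=(243,230),mug=(345,180),stamp=(338,241),tape=(238,290),san=(243,150),ftop=(303,205),fside=(303,232),stap=(312,307)),
      side=dict(rack=(300,120),desk=(230,200),bk=(318,234),stamp=(362,222),fside=(325,205),ftop=(330,187),jar=(257,228),mug=(352,150),san=(241,145)))[n].items(): print(nm,A[v,u].round(3))
    # rack top
    sel=(A[...,2]>.208)&(A[...,2]<.226); c=A[140,297] if n=="scene" else A[120,300]
    m,l=cv2.connectedComponents(sel.astype(np.uint8)); k=l[140,297] if n=="scene" else l[120,300]
    if k: print("racktop",rect(A[l==k]), np.median(A[l==k][:,2]))
np.set_printoptions(linewidth=200,suppress=True)
print("scene column 303 by row"); 
for v in range(165,256,4): print(v,S[v,290].round(3),S[v,315].round(3))
print("side col 318")
for v in range(176,252,4): print(v,D[v,318].round(3))
E
```

```text
scene
rack [0.581 0.097 0.214]
rack2 [0.561 0.26  0.215]
desk [ 0.411 -0.03   0.001]
jar [ 0.467 -0.129  0.059]
mug [0.745 0.082 0.003]
stamp [ 0.734 -0.123  0.067]
tape [ 0.478 -0.291  0.02 ]
san [0.438 0.076 0.146]
ftop [ 0.621 -0.058  0.148]
fside [ 0.628 -0.142  0.194]
stap [ 0.685 -0.31   0.049]
racktop [569.9 169.6 165.3 238.    7.1] 0.21756078072450194
side
rack [0.578 0.078 0.217]
desk [ 0.398 -0.006 -0.002]
bk [ 0.613 -0.144  0.053]
stamp [ 0.721 -0.125  0.068]
fside [ 0.611 -0.14   0.191]
ftop [ 0.624 -0.105  0.207]
jar [ 0.465 -0.123  0.059]
mug [0.738 0.098 0.06 ]
san [0.435 0.066 0.145]
racktop [569.8 172.  166.5 239.9   7.3] 0.21701653789907133
scene column 303 by row
165 [0.572 0.049 0.151] [0.64  0.057 0.155]
169 [0.574 0.049 0.121] [0.643 0.057 0.126]
173 [0.576 0.048 0.09 ] [0.647 0.059 0.088]
177 [0.578 0.049 0.054] [0.65  0.059 0.057]
181 [0.58  0.049 0.018] [0.654 0.058 0.025]
185 [ 0.582  0.044 -0.002] [ 0.657  0.055 -0.004]
189 [0.583 0.012 0.055] [0.658 0.04  0.005]
193 [ 0.584 -0.006  0.075] [0.654 0.004 0.075]
197 [ 0.585 -0.026  0.1  ] [ 0.654 -0.016  0.102
[... 527 characters left out ...]
] [ 0.662 -0.157  0.177]
245 [ 0.6   -0.176  0.171] [ 0.664 -0.165  0.167]
249 [ 0.607 -0.151 -0.002] [ 0.679 -0.14  -0.001]
253 [ 0.609 -0.161 -0.007] [ 0.68  -0.152  0.   ]
side col 318
176 [ 0.647  0.058 -0.001]
180 [ 0.622 -0.021  0.104]
184 [ 0.611 -0.063  0.153]
188 [ 0.6   -0.101  0.198]
192 [ 0.596 -0.118  0.211]
196 [ 0.595 -0.127  0.209]
200 [ 0.595 -0.133  0.202]
204 [ 0.595 -0.139  0.196]
208 [ 0.595 -0.146  0.19 ]
212 [ 0.594 -0.153  0.186]
216 [ 0.595 -0.159  0.179]
220 [ 0.595 -0.165  0.172]
224 [ 0.594 -0.173  0.168]
228 [ 0.611 -0.137  0.071]
232 [ 0.611 -0.145  0.065]
236 [ 0.614 -0.145  0.044]
240 [ 0.618 -0.143  0.015]
244 [ 0.62  -0.146 -0.005]
248 [ 0.618 -0.157 -0.003]
```

```bash
cat >> h.py <<'E'
from scipy.spatial.transform import Rotation as Ro
YAW=np.radians(7.2); C=np.array([.570,.171])
c,s=np.cos(YAW),np.sin(YAW); A=np.array([[c,-s],[s,c]])
def toR(P): P=np.asarray(P); return np.concatenate([(P[...,:2]-C)@A,P[...,2:]],-1)
def toW(x,y,z): return [*(C+A@np.array([x,y])),z]
def quat(flip,tilt=0):
    """tool down, tool y along rack x; tilt>0: finger tips lead towards rack +y"""
    a=YAW+(np.pi/2 if not flip else -np.pi/2)
    ax=np.array([np.cos(a),np.sin(a),0]); R=np.stack([ax,np.cross([0,0,-1],ax),[0,0,-1]],1)
    R=Ro.from_rotvec(np.array([c,s,0])*tilt).as_matrix()@R
    q=Ro.from_matrix(R).as_quat(); return [q[3],*q[:3]]
def meas(d,names=True):
    W=toR(cloud(d)); x,y,z=W[...,0],W[...,1],W[...,2]
    return W
E
python3 - <<'E'
from h import *
from rig import robot,kin,status
D=toR(cloud(np.load("side0.npz")));S=toR(cloud(np.load("scene0.npz")))
P=D.reshape(-1,3)
b=P[(abs(P[:,0])<.09)&(P[:,1]>-.335)&(P[:,1]<-.30)&(P[:,2]>.01)&(P[:,2]<.062)]
print("bk",len(b),np.percentile(b,[1,5,50,95,99],axis=0).round(3).tolist(),"slope",np.polyfit(b[:,0],b[:,1],1).round(4))
for n,P in(("side",P),("scene",S.reshape(-1,3))):
    f=P[(abs(P[:,0])<.11)&(P[:,1]>-.36)&(P[:,1]<-.21)&(P[:,2]>.12)&(P[:,2]<.23)]
    print("file",n,np.percentile(f,[0.5,2,50,98,99.5],axis=0).round(3).tolist())
    t=P[(abs(P[:,0])<.075)&(P[:,1]>-.28)&(P[:,1]<-.19)&(P[:,2]>.1)]
    co=np.linalg.lstsq(np.c_[t[:,:2],np.ones(len(t))],t[:,2],rcond=None)[0];print("plane+y face",co)
    r=P[(abs(P[:,0])<.1)&(P[:,1]>-.13)&(P[:,1]<-.11)&(P[:,2]>.03)&(P[:,2]<.2)]
    if len(r): print("rack end",np.percentile(r,[2,50,98],axis=0).round(3).tolist())
    st=P[(P[:,0]>.09)&(P[:,0]<.16)&(abs(P[:,1]+.31)<.05)&(P[:,2]>.01)&(P[:,2]<.08)]
    print("stamp",np.percentile(st,[2,50,98],axis=0).round(3).tolist())
print(toR([.5,-.291,0]))
for fl in(0,1):
    for p in((0,-.41,.35),(0,-.4,.14),(0,-.35,.015),(0,-.2,.2)):
        q=kin.ik(toW(*p),quat(fl)); print(fl,p,None if q is None else np.round(q,2))
    q=kin.ik(toW(0,-.35,.015),quat(fl,.15)); print(q is not None)
E
```

```text
bk 318 [[-0.036, -0.32, 0.011], [-0.036, -0.32, 0.014], [0.004, -0.319, 0.037], [0.048, -0.31, 0.059], [0.052, -0.302, 0.062]] slope [-0.0453 -0.3177]
file side [[-0.066, -0.347, 0.122], [-0.066, -0.345, 0.129], [0.01, -0.309, 0.188], [0.096, -0.221, 0.214], [0.099, -0.213, 0.215]]
plane+y face [ 0.16610895 -1.09578794 -0.11055018]
rack end [[-0.082, -0.121, 0.034], [-0.002, -0.118, 0.126], [0.081, -0.114, 0.198]]
stamp [[0.106, -0.321, 0.011], [0.119, -0.31, 0.022], [0.138, -0.29, 0.068]]
file scene [[-0.066, -0.349, 0.121], [-0.063, -0.347, 0.125], [0.016, -0.3, 0.186], [0.096, -0.217, 0.215], [0.099, -0.213, 0.217]]
plane+y face [ 0.01078857 -1.23827219 -0.14366599]
rack end [[-0.081, -0.123, 0.035], [0.0, -0.121, 0.126], [0.081, -0.117, 0.197]]
stamp [[0.113, -0.324, 0.011], [0.126, -0.314, 0.064], [0.139, -0.295, 0.072]]
[-0.12735198 -0.44958367  0.        ]
0 (0, -0.41, 0.35) [-0.07  0.3   0.19  0.   -1.46 -2.95]
0 (0, -0.4, 0.14) [-0.05  0.4  -0.14  0.   -1.03 -2.96]
0 (0, -0.35, 0.015) None
0 (0, -0.2, 0.2) [ 0.28  0.25 -0.21  0.   -1.11  2.99]
True
1 (0, -0.41, 0.35) [-0.07  0.3   0.19  0.   -1.46  0.2 ]
1 (0, -0.4, 0.14) [-0.05  0.4  -0.14  0.   -1.03  0.18]
1 (0, -0.35, 0.015) [ 0.03  0.5  -0.31  0.   -0.76  0.1 ]
1 (0, -0.2, 0.2) [ 0.28  0.25 -0.21  0.   -1.11 -0.16]
True
```

```bash
python3 - <<'E'
from h import *
from rig import robot,hand,kin,status,vision
p=status.observe()["tcp_pos"]
robot.move_straight([p[0],p[1],.36],velocity=.2)
q=quat(1)
robot.movep(toW(.014,-.41,.36),q)
hand.set_gripper(.05)
robot.move_straight(toW(.014,-.41,.14),velocity=.15)
print(status.observe()["t"],toR(status.observe()["tcp_pos"]).round(4))
for th in [39,34,29,24,20,16]:
    t=np.radians(th)
    robot.move_straight(toW(.014,-.214-.215*np.sin(t)-.011,.215*np.cos(t)-.029),velocity=.04)
    s=status.observe(); print(th,round(s["t"],2),np.round(s["contact_force"],2),toR(s["tcp_pos"]).round(3))
d=vision.read_camera("side"); cv2.imwrite("pics/side1.png",d["frame"][:,:,::-1]); np.savez("side1.npz",**d)
E
```

```text
6.3917 [ 0.0145 -0.4102  0.141 ]
39 7.78 [-1.37 -0.55  0.07] [ 0.014 -0.36   0.138]
34 8.4 [ 1.08 -1.52  0.64] [ 0.014 -0.345  0.15 ]
29 9.02 [ 1.09 -0.92 -0.18] [ 0.014 -0.329  0.159]
24 9.63 [0.35 0.45 0.38] [ 0.014 -0.312  0.167]
20 10.16 [-0.16  0.24 -0.02] [ 0.014 -0.298  0.173]
16 10.68 [-0.22  0.59  0.4 ] [ 0.014 -0.284  0.178]
```

View pics/side1.png

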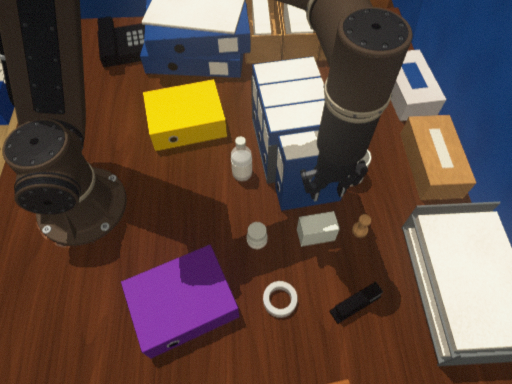

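The file now looks upright, at about (307,175), and the bookend is still at (318,229). Next I'll back off to the bookend's far side and measure both.

```bash
python3 - <<'E'
from h import *
from rig import robot,hand,kin,status,vision
robot.move_straight(toW(.008,-.40,.19),velocity=.15)
print(status.observe()["t"])
for n in("side","scene"):
    d=vision.read_camera(n); np.savez(n+"2.npz",**d); cv2.imwrite(f"pics/{n}2.png",d["frame"][:,:,::-1])
    P=toR(cloud(d)).reshape(-1,3)
    g=lambda x0,x1,y0,y1,z0,z1:P[(P[:,0]>x0)&(P[:,0]<x1)&(P[:,1]>y0)&(P[:,1]<y1)&(P[:,2]>z0)&(P[:,2]<z1)]
    pr=lambda k,Q:print(n,k,len(Q),np.percentile(Q,[1,50,99],axis=0).round(3).tolist() if len(Q) else 0)
    pr("file top",g(-.1,.12,-.26,-.124,.205,.225))
    f=g(-.06,.08,-.24,-.19,.09,.19); pr("file -y face",f); 
    if len(f)>20: print(np.polyfit(f[:,0],f[:,1],1))
    b=g(-.06,.075,-.34,-.25,.062,.08);pr("bk top",b); print(rect(b))
    b=g(-.06,.075,-.335,-.305,.012,.06);pr("bk face",b)
    if len(b)>20: print(np.polyfit(b[:,0],b[:,1],1))
E
```

```text
11.6583
side file top 1840 [[-0.065, -0.212, 0.206], [0.005, -0.175, 0.214], [0.085, -0.134, 0.217]]
side file -y face 1108 [[-0.059, -0.213, 0.091], [0.001, -0.211, 0.143], [0.062, -0.209, 0.189]]
[ 0.0064464  -0.21081184]
side bk top 337 [[-0.036, -0.319, 0.064], [-0.016, -0.287, 0.068], [0.038, -0.27, 0.072]]
[   3.6 -294.4   50.5   79.9   89.9]
side bk face 136 [[-0.036, -0.32, 0.013], [-0.02, -0.319, 0.034], [0.05, -0.306, 0.059]]
[-0.058034  -0.3189506]
scene file top 799 [[-0.063, -0.215, 0.207], [-0.029, -0.175, 0.214], [0.009, -0.136, 0.22]]
scene file -y face 241 [[-0.059, -0.216, 0.093], [-0.03, -0.214, 0.143], [0.001, -0.212, 0.188]]
[ 0.00252573 -0.21388896]
scene bk top 113 [[-0.036, -0.322, 0.063], [-0.027, -0.296, 0.068], [-0.019, -0.273, 0.075]]
[ -26.1 -297.6   51.3   19.8   89.4]
scene bk face 25 [[-0.037, -0.323, 0.013], [-0.031, -0.321, 0.03], [-0.021, -0.306, 0.059]]
[-0.44756308 -0.3329449 ]
```

View pics/side2.png

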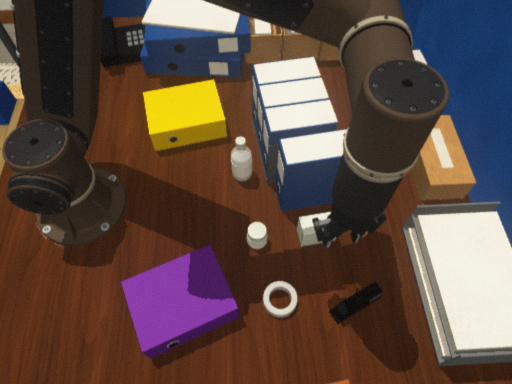

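The file stands upright with its outer face at y≈-0.212 in the rack frame, leaving a gap of about 14 mm to the rack. The bookend hasn't moved (centre y≈-0.295). Next I'll push the bookend low, with the fingertips leading.

```bash
python3 - <<'E'
from h import *
from rig import robot,hand,kin,status,vision
q=quat(1,.14); X=.008
robot.movep(toW(X,-.385,.17),q)
robot.move_straight(toW(X,-.38,.010),velocity=.1)
def rep(k):
    s=status.observe(); print(k,round(s["t"],2),np.round(s["contact_force"],2),toR(s["tcp_pos"]).round(4))
rep("down")
robot.move_straight(toW(X,-.345,.010),velocity=.06,max_force=25); rep("near")
r=robot.move_straight(toW(X,-.30,.010),velocity=.03,max_force=25); rep(r)
if not r:
    r=robot.move_straight(toW(X,-.245,.010),velocity=.025,max_force=16); rep(r)
d=vision.read_camera("side"); np.savez("side3.npz",**d); cv2.imwrite("pics/side3.png",d["frame"][:,:,::-1])
P=toR(cloud(d)).reshape(-1,3)
f=P[(P[:,0]>-.1)&(P[:,0]<.12)&(P[:,1]>-.26)&(P[:,1]<-.05)&(P[:,2]>.205)&(P[:,2]<.225)]
f=f[f[:,1]<-.124]; print(np.percentile(f,[1,50,99],axis=0).round(3).tolist())
E
```

```text
down 13.78 [ 0.58 -0.74 -0.11] [ 0.0084 -0.3802  0.0107]
near 14.51 [ 0.42  0.47 -0.63] [ 0.0081 -0.3449  0.0101]
False 16.16 [-0.56 -2.36 -0.04] [ 0.008 -0.3    0.01 ]
True 17.74 [ 1.04 -3.63  2.09] [ 0.0082 -0.2575  0.0099]
[[-0.065, -0.198, 0.206], [-0.027, -0.161, 0.214], [0.02, -0.125, 0.217]]
```

View pics/side3.png

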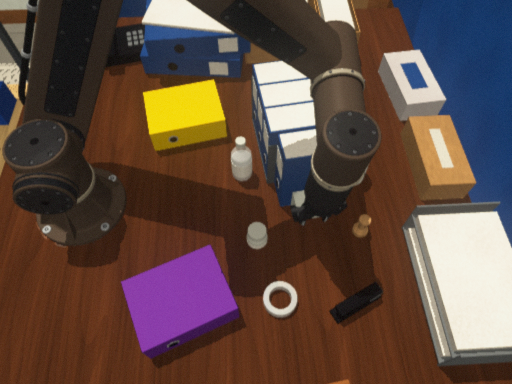

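File and bookend appear to have closed up against the rack, and the stop position matches the predicted -0.259. I'll give one gentle confirming press, then retreat and check.

```bash
python3 - <<'E'
from h import *
from rig import robot,hand,kin,status,vision
def rep(k):
    s=status.observe(); print(k,round(s["t"],2),np.round(s["contact_force"],2),toR(s["tcp_pos"]).round(4))
r=robot.move_straight(toW(.008,-.250,.010),velocity=.01,max_force=20); rep(r)
robot.move_straight(toW(.008,-.36,.012),velocity=.06)
robot.move_straight(toW(.008,-.39,.30),velocity=.2); 
robot.move_straight(toW(-.0,-.48,.36),velocity=.2);rep("away")
for n in("side","scene"):
    d=vision.read_camera(n); cv2.imwrite(f"pics/{n}4.png",d["frame"][:,:,::-1])
    P=toR(cloud(d)).reshape(-1,3)
    g=lambda x0,x1,y0,y1,z0,z1:P[(P[:,0]>x0)&(P[:,0]<x1)&(P[:,1]>y0)&(P[:,1]<y1)&(P[:,2]>z0)&(P[:,2]<z1)]
    for k,b in dict(ftop=(-.1,.12,-.24,-.122,.205,.225),fface=(-.06,.08,-.215,-.185,.09,.19),bktop=(-.06,.075,-.26,-.185,.062,.078),bkface=(-.06,.075,-.265,-.235,.012,.06)).items():
        Q=g(*b); print(n,k,len(Q),np.percentile(Q,[1,50,99],axis=0).round(3).tolist() if len(Q)>5 else 0, np.polyfit(Q[:,0],Q[:,1],1).round(4) if len(Q)>20 else 0)
E
```

```text
True 18.29 [ 0.53 -3.2   2.49] [ 0.0081 -0.2575  0.0099]
away 22.44 [-0.54  0.64 -1.26] [-1.000e-04 -4.795e-01  3.587e-01]
side ftop 2022 [[-0.064, -0.198, 0.206], [0.016, -0.164, 0.214], [0.098, -0.123, 0.217]] [-0.0021 -0.1629]
side fface 1259 [[-0.058, -0.199, 0.091], [0.009, -0.197, 0.143], [0.079, -0.195, 0.189]] [ 0.002  -0.1966]
side bktop 774 [[-0.053, -0.247, 0.063], [0.008, -0.219, 0.069], [0.068, -0.195, 0.077]] [-0.0013 -0.2192]
side bkface 302 [[-0.036, -0.248, 0.013], [0.005, -0.246, 0.036], [0.052, -0.238, 0.059]] [-0.0152 -0.2461]
scene ftop 463 [[-0.063, -0.201, 0.207], [-0.014, -0.188, 0.214], [0.054, -0.162, 0.22]] [-0.0804 -0.1878]
scene fface 566 [[-0.058, -0.201, 0.091], [0.009, -0.199, 0.143], [0.078, -0.197, 0.189]] [ 0.0011 -0.1994]
scene bktop 610 [[-0.048, -0.25, 0.063], [0.009, -0.223, 0.069], [0.064, -0.198, 0.077]] [ 0.0059 -0.2232]
scene bkface 130 [[-0.035, -0.251, 0.012], [0.01, -0.249, 0.035], [0.051, -0.248, 0.06]] [ 0.0035 -0.2494]
```

View pics/side4.png

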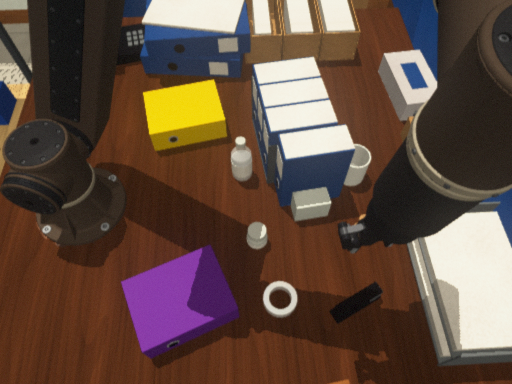

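The file stands upright against the rack at (313,160), with the bookend square and snug behind it at (310,203). The visible bystanders haven't moved. The stamp is hidden behind the gripper here but stood in place in the previous picture.

```bash
python3 -c "
from rig import ticket
print(ticket.sign_off())"
```

```text
the job is handed in; nothing more can be done
None
```

The job is handed in: the file stands upright against the end of the row with the bookend square and snug behind it, both only pushed, in about 22 s of robot time.

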